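Hold a cast lens barrel home in a V-rail drilling jig

ROBOT

A 7-joint arm with a two-finger parallel gripper is mounted at the origin on a cart in front of the work surface, level with it; the furniture and walls round the work are solid. World frame = base frame: x ahead of the robot, y to its left, z up, the work surface at z = 0. Lengths are in m, angles in rad, forces in N, time in s.
With the tool pointing down it reaches from about 0.425 to 0.925 m from the base axis. Payload 6.8 kg.
Tool frame: the origin (TCP) lies at the centre of the arm's flange, where the gripper is bolted on; the fingertips stand 173 mm ahead of it and the grasp point (between the pads) lies 155 mm ahead of it (r.hold_point_z is the distance from the TCP to the grasp point, in m); z points along the fingers, x is the direction in which the jaws open and shut, and the axes are right-handed (so a half turn about z gives the same grasp; the last joint's range is limited). The gripper opens to 85 mm and grips with 20 to 120 N. Pads are 22 mm wide; open, the fingers measure 114 mm over their backs; the gripper's body (76 mm by 85 mm) begins 54 mm behind the grasp point. The pads swing forward as they close: fully open they stand 13 mm farther back than shut.
Start: joints at [-1.27, 0.477, 0.022, 1.555, -0.011, 1.109, -0.083], TCP at [0.268, 0.619, 0.405] pointing down, gripper open.
Joint ranges: [-2.96, 2.96], [-0.34, 2.1], [-1.41, 1.46], [0.24, 2.44], [-1.37, 4.51], [0.17, 1.92], [-2.96, 2.96]. Speed limits (rad/s): [2.39, 2.39, 3.14, 3.14, 3.14, 3.14, 3.14].

INTERFACE

Orientations are given as a rotation vector (axis times angle).
In Python, from bench import r gives the robot as it stands.
- The arm moves only by the tool apply_moves, never from a script. Its arguments are lists of equal length, an entry for each row: "dp": the shift along the tool's x, y, z scaled (see below), a list of three; "twist": the turn, a rotation vector about the tool's x, y, z scaled (see below), a list of three; "jaw": the closure in counts, from 0 (fully open) to 255 (shut). In form: {"dp": [[x, y, z], ...], "twist": [[rx, ry, rz], ...], "jaw": [jaw, ...]}. A call has 1 to 20 rows; each row shifts and turns the pose as measured when the row begins, along the tool's axes as they then stand; what a row does not reach is not made up. The controller multiplies each number of a shift by 12 cm and each number of a turn by 120 degrees. A row lasts 1/10 s, in which the tool goes at most 50 mm and 8.59 degrees, less where a joint would pass 70% of its speed; a pose out of reach is approached as far as the arm can. A call with a number of a shift or a turn outside -1 to 1 is refused whole. A call with a gripper value outside its range is refused whole. The fingers move at their own pace and stop on an object; "grip_force" is the grip in N (left out, the last holds). Time passes only in rows, so rows that do not move let the fingers close. It gives the time, the measured TCP pose, the force and the opening at its end, in the units of the state.
- r.get_obs(): the state, without advancing time (a new reading comes with each control period).
- r.grab_frame(name): name is "scene" or "top" or "wrist"; returns a dict with "color" (384x512x3 uint8, red, green, blue), "z_map" (384x512 float32, m along the optical axis (not along the pixel's ray), 0 where there is no reading), "intrinsics" (3x3 intrinsics, pixels), "R" (3x3) and "t" (3): a world point X has camera coordinates R X + t; the wrist camera has in their place "hand_eye" (4x4, takes a point from camera to tool coordinates, whose origin is the TCP and whose axes are the tool frame's). Camera axes: x right, y down, z forward; pixel columns grow to the right and rows downward; lengths in m; the calibration is good to about 2 mm. The wrist camera is an equidistant fisheye: a pixel r from the principal point sees the ray r / f radians off the axis. A picture is of the moment at which its call begins: read the wrist's pose just before it.
- r.hand_in(): hands the job in, once; it reports no verdict.
The state is a dict: "clock": time; "joints": joint angles; "qvel": joint speeds; "tau": joint torques, N m; "tcp_pos": TCP position; "orientation": TCP orientation; "contact_force": force on the tool from outside, world axes, zero at the start; "moment": the same for the moment, N m; "grip_width": finger opening in m.
Only numpy, scipy, OpenCV 4.12 (cv2) and the standard library are available. Lean on these libraries where they do the work, as an engineer would, in place of code of your own. Each camera call takes 0.05 s, during which the arm holds its last target.

TASK

Take the cast lens barrel out of its plywood cradle and feed it endwise along the V-rail of the drilling jig, under the bridge, until its end is against the end stop. Then hold it pressed firmly down into the V (some 15 N) so that it bears on both flanks while a colleague drills through the bush: finish while still holding it down, do not let go. Do not ram the barrel into the jig, and leave the tape roll, the pink-filled cup and the small bottle where they stand.

Things in the scene. Friction and masses are not known exactly. Their poses are not given: they have to be found in the camera images.
- barrel_center (a point): Centre (half-way along, on the axis) of the loose cast lens barrel: cream resin cylinder, diameter 40, length 140 mm, about 0.16 kg, ends alike (a lens set back in each mouth); either may go first. x axis along the barrel; it may be rolled to any angle about x. It starts lying level in the cradle, axis 36 mm above the bench, and rolls if put on the bench.
- cradle: Plywood cradle, fixed: base 134 x 80 x 8 mm, two cross cheeks 12 mm thick, 64 mm wide, top 28 mm above the bench, centred 47 mm either side of the middle, each with a round notch that carries the barrel. Between the cheeks 82 mm are free along the barrel, for the fingers, down to the base. Origin: centre of the underside, on the bench; x along the barrel, z up.
- drill_jig: Steel cross-drilling jig on an aluminium plate 180 (x) x 100 (y) x 12 mm, fixed, rigid. Origin: centre of the plate's underside, on the bench; z up; x along the V-rail in feeding direction, to the end stop. The end at x = -90 mm is open. V-rail: x = -68 to 56 mm, 34 mm wide (fingers round the barrel can straddle it), top z = 48 mm, foot 52 mm wide up to z = 20 mm.
- jig_seat (a point): Where the barrel's centre is when it is home and seated: x = -10, y = 0, z = 60 mm in the jig's frame, axes as the jig's (barrel along x). The seated barrel's top is then at z = 80 mm, its leading end on the stop.
- jig_bridge (a point): Middle of the underside of the bridge's bar: x = 40, y = 0, z = 86 mm in the jig's frame, 6 mm above a seated barrel. The bridge spans x = 27 to 53 mm; its posts' inner faces are at y = -26 and +26 mm, down to the plate; bar top z = 96 mm, drill bush and screws up to 100 mm.
- jig_stop (a point): Face of the end stop's button on the barrel's axis: x = 60, y = 0, z = 60 mm in the jig's frame. The stop plate behind it is 44 mm wide and reaches z = 72 mm.
- flank_left: Flank of the V on the jig's +y side; the V opens 90 degrees upwards. It bears at x = -68 to -40 and 25 to 56 mm (the V is cut 2.5 mm deeper between). Same origin and axes as the jig.
- flank_right: Flank of the V on the jig's -y side, mirror image of the left one. Same origin and axes as the jig.
- masking_tape: Roll of masking tape lying flat, 104 x 102 x 25 mm; bystander. Origin: centre of the underside.
- cup_pink: Clear cup with pink contents, diameter 66, height 80 mm; bystander. Origin: centre of the underside.
- small_bottle: Small round bottle with a white cap, diameter 50, height 115 mm; bystander. Origin: centre of the underside.

How it is judged:
By the outcome, as a careful person would: the job done as asked, in the order asked, and still so for the second after the job is handed in, while the arm keeps its last pose, push and grip.
It also fails if it takes over 48 s, if anything falls off the work surface, if the arm or the gripper's body presses on something with over 40 N, if the wrist force passes 120 N, or if a joint passes its speed limit or range.

## Working session

There is one attempt and no reset: what is moved stays moved. The work goes in short steps, Python scripts to look and compute and a tool call to move; the robot and the scene stay as the last step left them, time stands still between calls to the robot, and variables do not carry over. Pictures are saved under pics/ and viewed, and the job is handed in when it is done.

Besides the shell and the picture viewer there is one more tool, called after "Request:" as name(argument=value, ...), one argument or row to a line, values as JSON. apply_moves: Moves the arm, as the interface text tells. Shifts and turns lie within -1 to 1; 1 stands for 12 cm of shift or 120 degrees of turn. Its arguments: {"type":"object","properties":{"dp":{"type":"array"},"twist":{"type":"array"},"jaw":{"type":"array"},"grip_force":{"type":"number"}},"required":["dp","twist","jaw"]}

```bash
ls; mkdir -p pics; python3 - <<'E'
from bench import r
import cv2, numpy as np, pickle
o=r.get_obs(); print({k:np.round(v,3) for k,v in o.items()}, r.hold_point_z)
for n in("scene","top"):
    f=r.grab_frame(n); pickle.dump(f,open(f"pics/{n}.pkl","wb"))
    cv2.imwrite(f"pics/{n}1.png",cv2.cvtColor(f["color"],cv2.COLOR_RGB2BGR)); print(n,f["intrinsics"],f["R"],f["t"])
E
```

```text
pics
{'clock': np.float64(0.0), 'joints': array([-1.27 ,  0.478,  0.022,  1.556, -0.012,  1.109, -0.083]), 'qvel': array([-0.   ,  0.   ,  0.001, -0.   , -0.   , -0.   ,  0.002]), 'tau': array([-0.0000e+00, -5.9646e+01,  1.6080e+00, -2.8119e+01,  1.2000e-02,
        9.0000e-03, -0.0000e+00]), 'tcp_pos': array([0.268, 0.619, 0.404]), 'orientation': array([ 2.625e+00,  1.724e+00, -2.000e-03]), 'contact_force': array([ 0.201,  0.978, -0.636]), 'moment': array([-0.004,  0.001, -0.087]), 'grip_width': np.float64(0.085)} 0.1547
scene [[355.22904753   0.         262.57250182]
 [  0.         355.22904753 194.7097499 ]
 [  0.           0.           1.        ]] [[ 0.62377035 -0.78150139 -0.01288913]
 [-0.40975014 -0.31291816 -0.85684715]
 [ 0.665594    0.53975717 -0.51540938]] [-0.54869707  0.20666041  0.80011213]
top [[376.80057533   0.         248.28320121]
 [  0.         376.80057533 191.37217951]
 [  0.           0.           1.        ]] [[ 0.00439293 -0.9998574   0.01630606]
 [-0.99813881 -0.00537604 -0.06074555]
 [ 0.06082455 -0.01600886 -0.99802009]] [-0.28280543  0.56458053  1.13428724]
```

View pics/top1.png

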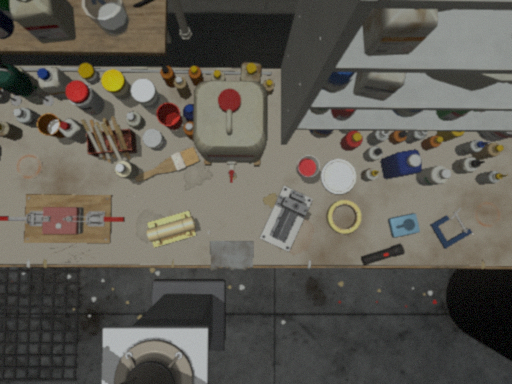

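View pics/scene1.png

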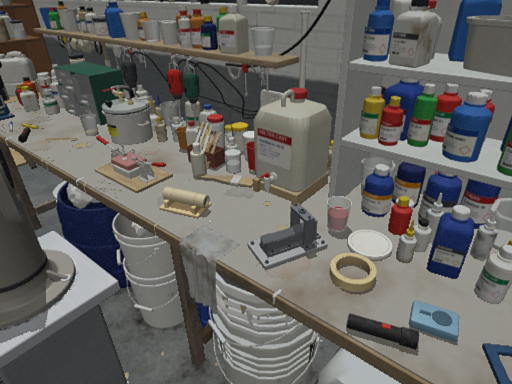

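Top view: the barrel in its cradle is at about (172,229). The jig is at about (287,217), with its bridge toward the upper right and its open end lower left. The tape is at (345,217) and the cup at (308,167). Next I'll get the geometry from depth.

```bash
cat > h.py <<'E'
import numpy as np,pickle,cv2
def cloud(f):
    z=f["z_map"];K=f["intrinsics"];v,u=np.indices(z.shape)
    c=np.stack([(u-K[0,2])/K[0,0]*z,(v-K[1,2])/K[1,1]*z,z],-1)
    X=(c-f["t"])@f["R"]; X[z==0]=np.nan
    return X
E
python3 - <<'E'
from h import *
for n in("top","scene"):
    f=pickle.load(open(f"pics/{n}.pkl","rb"));X=cloud(f);np.save(f"pics/{n}_X.npy",X)
    pts=dict(top=[(172,229),(287,217),(345,217),(308,167),(240,200)],scene=[(185,200),(288,240),(353,272),(339,213),(220,230)])[n]
    for p in pts: print(n,p,X[p[1],p[0]].round(3))
    s=dict(top=(slice(175,260),slice(130,380)),scene=(slice(170,280),slice(140,400)))[n]
    im=f["color"][s]; im=cv2.resize(im,None,fx=3,fy=3,interpolation=cv2.INTER_CUBIC)
    cv2.imwrite(f"pics/{n}_crop.png",cv2.cvtColor(im,cv2.COLOR_RGB2BGR))
    # rasterize height map 2mm over x .3-.8, y -.5...3
E
```

```text
top (172, 229) [ 0.452 -0.056  0.057]
top (287, 217) [ 0.488 -0.397  0.03 ]
top (345, 217) [ 0.489 -0.581  0.002]
top (308, 167) [ 0.638 -0.459  0.05 ]
top (240, 200) [ 0.54  -0.255  0.001]
scene (185, 200) [ 0.438 -0.063  0.037]
scene (288, 240) [ 0.47  -0.407  0.035]
scene (353, 272) [ 0.502 -0.571 -0.001]
scene (339, 213) [ 0.612 -0.468  0.064]
scene (220, 230) [ 0.43  -0.21  -0.001]
```

View pics/top_crop.png

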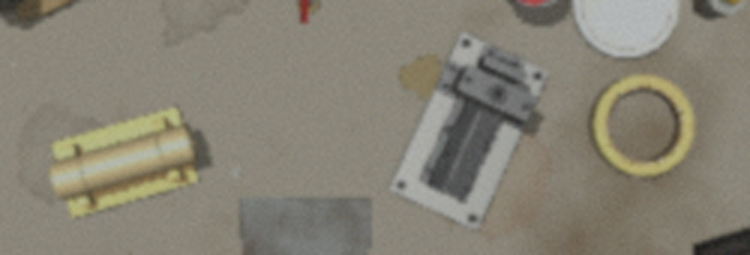

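View pics/scene_crop.png

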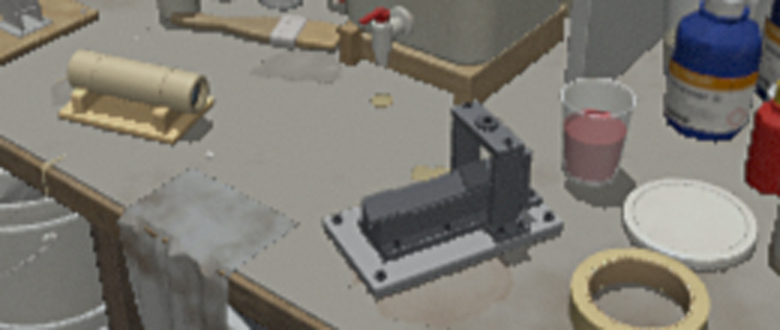

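```bash
cat >> h.py <<'E'
def ray(f,u,v,z):
    K=f["intrinsics"];d=np.array([(u-K[0,2])/K[0,0],(v-K[1,2])/K[1,1],1])@f["R"];o=-f["R"].T@f["t"]
    return o+d*(z-o[2])/d[2]
E
python3 - <<'E'
from h import *
f=pickle.load(open("pics/top.pkl","rb"))
c=[ray(f,130+u/3,175+v/3,.012) for u,v in [(392,187),(475,228),(548,72),(465,32)]]
print(np.round(c,3)); c=np.array(c)[:,:2]
print("size",[np.linalg.norm(c[i]-c[(i+1)%4]).round(3) for i in range(4)],"ctr",c.mean(0))
d=(c[2]+c[3]-c[0]-c[1]);print("yaw",np.degrees(np.arctan2(d[1],d[0])))
for n in("top","scene"):
    X=np.load(f"pics/{n}_X.npy")
    m=(abs(X[...,0]-.45)<.1)&(abs(X[...,1]+.055)<.1)
    P=X[m]
    b=P[(P[:,2]>.040)]
    q=b[:,:2].mean(0);U,S,Vt=np.linalg.svd(b[:,:2]-q);a=Vt[0]; s=(b[:,:2]-q)@a
    print(n,"barrel",len(b),q,np.degrees(np.arctan2(a[1],a[0])),s.min(),s.max(),np.percentile(b[:,2],[50,95,100]), "ctr",q+a*(s.min()+s.max())/2)
    m=(abs(X[...,0]-.5)<.14)&(abs(X[...,1]+.4)<.14); P=X[m]
    for lo,hi in((.007,.017),(.04,.055),(.06,.075),(.085,.105)):
        b=P[(P[:,2]>lo)&(P[:,2]<hi)]; rect=cv2.minAreaRect(b[:,:2].astype(np.float32)*1000); print(n,"jig",lo,len(b),rect)
    # table plane
    t=X[(abs(X[...,0]-.5)<.1)&(abs(X[...,1]+.2)<.06)];print("table z",np.nanmedian(t[:,2]))
E
```

```text
[[ 0.426 -0.319  0.012]
 [ 0.384 -0.403  0.012]
 [ 0.544 -0.479  0.012]
 [ 0.585 -0.394  0.012]]
size [np.float64(0.094), np.float64(0.176), np.float64(0.095), np.float64(0.176)] ctr [ 0.48466716 -0.39867188]
yaw -25.28252887737039
top barrel 626 [ 0.45227942 -0.05015994] -73.21893367171712 -0.0699872484560073 0.07018037869913589 [0.05327361 0.05833267 0.06144518] ctr [ 0.4523073 -0.0502524]
top jig 0.007 1146 ((501.7070007324219, -404.1883544921875), (267.7366943359375, 281.9093933105469), 2.6449990272521973)
top jig 0.04 319 ((534.5236206054688, -413.12408447265625), (63.413330078125, 241.15423583984375), 70.54190826416016)
top jig 0.06 76 ((578.7973022460938, -429.7934265136719), (63.359622955322266, 150.1074981689453), 69.96029663085938)
top jig 0.085 239 ((520.9935302734375, -413.4593505859375), (73.82970428466797, 26.217784881591797), 65.77473449707031)
table z 0.000441868483871479
scene barrel 417 [ 0.44369035 -0.05624854] -72.67386920617368 -0.07567090540695591 0.0668178747510745 [0.05150533 0.05647407 0.05852839] ctr [ 0.44237209 -0.05202287]
scene jig 0.007 1109 ((506.39776611328125, -466.28369140625), (179.35118103027344, 301.8955993652344), 57.88009262084961)
scene jig 0.04 468 ((531.3856201171875, -420.786376953125), (71.23330688476562, 246.89065551757812), 61.779541015625)
scene jig 0.06 207 ((575.7295532226562, -435.7880859375), (72.43157196044922, 150.0291290283203), 67.94969940185547)
scene jig 0.085 260 ((519.7554931640625, -412.62158203125), (77.05250549316406, 27.096792221069336), 65.10807037353516)
table z -0.00015813250936075224
```

```bash
cat >> h.py <<'E'
from scipy.spatial.transform import Rotation as Rn
def plan(o,pos,yaw,step=.045,nmin=1):
    """yaw = world angle (deg) of tool x, tool z straight down"""
    p=np.array(o["tcp_pos"]);R=Rn.from_rotvec(o["orientation"]);pos=np.array(pos)
    y=np.radians(yaw);Rt=Rn.from_matrix(np.array([[np.cos(y),np.sin(y),0],[np.sin(y),-np.cos(y),0],[0,0,-1.]]))
    dr=(R.inv()*Rt).as_rotvec();n=max(nmin,int(np.ceil(np.linalg.norm(pos-p)/step)),int(np.ceil(np.degrees(np.linalg.norm(dr))/8.3)))
    D=(pos-p)/n; dp=[];tw=[]
    for i in range(n):
        Ri=R*Rn.from_rotvec(dr*i/n); dp.append([round(float(a),3) for a in Ri.inv().apply(D)/.12]); tw.append([round(float(a),4) for a in np.degrees(dr/n)/120])
    print("n",n,"\ndp",dp,"\ntw",tw)
def st(o):
    R=Rn.from_rotvec(o["orientation"]).as_matrix()
    print("t",o["clock"].round(2),"p",np.round(o["tcp_pos"],4),"yaw",np.degrees(np.arctan2(R[1,0],R[0,0])).round(2),"z",R[:,2].round(4),"F",np.round(o["contact_force"],1),"w",round(float(o["grip_width"]),4),"q",np.round(o["joints"],2))
E
python3 - <<'E'
from h import *
from bench import r
o=r.get_obs();st(o);plan(o,[.4523,-.0503,.36],16.8,step=.048)
E
```

```text
Traceback (most recent call last):
  File "h.py", line 22, in st
    print("t",o["clock"].round(2),"p",np.round(o["tcp_pos"],4),"yaw",np.degrees(np.arctan2(R[1,0],R[0,0])).round(2),"z",R[:,2].round(4),"F",np.round(o["contact_force"],1),"w",round(float(o["grip_width"]),4),"q",np.round(o["joints"],2))
              ^^^^^^^^^^^^^^^^
AttributeError: 'float' object has no attribute 'round'
```

```bash
sed -i 's/o\["clock"\].round(2)/round(float(o["clock"]),2)/' h.py
python3 - <<'E'
from h import *
from bench import r
o=r.get_obs();st(o);plan(o,[.4523,-.0503,.36],16.8,step=.048)
E
```

```text
t 0.1 p [0.2682 0.6192 0.4038] yaw 66.58 z [-5.0e-04 -1.6e-03 -1.0e+00] F [ 0.3 -0.1  0.3] w 0.0856 q [-1.27  0.48  0.02  1.56 -0.01  1.11 -0.08]
n 15 
dp [[-0.301, 0.242, 0.025], [-0.286, 0.259, 0.025], [-0.271, 0.275, 0.025], [-0.254, 0.29, 0.025], [-0.237, 0.304, 0.025], [-0.219, 0.317, 0.025], [-0.2, 0.33, 0.025], [-0.181, 0.341, 0.025], [-0.161, 0.351, 0.025], [-0.14, 0.359, 0.025], [-0.119, 0.367, 0.024], [-0.098, 0.373, 0.024], [-0.076, 0.378, 0.024], [-0.054, 0.382, 0.024], [-0.032, 0.384, 0.024]] 
tw [[0.0, 0.0, 0.0277], [0.0, 0.0, 0.0277], [0.0, 0.0, 0.0277], [0.0, 0.0, 0.0277], [0.0, 0.0, 0.0277], [0.0, 0.0, 0.0277], [0.0, 0.0, 0.0277], [0.0, 0.0, 0.0277], [0.0, 0.0, 0.0277], [0.0, 0.0, 0.0277], [0.0, 0.0, 0.0277], [0.0, 0.0, 0.0277], [0.0, 0.0, 0.0277], [0.0, 0.0, 0.0277], [0.0, 0.0, 0.0277]]
```

Request:
apply_moves(
  dp=[
    [-0.28,0.25,0.02],
    [-0.27,0.26,0.02],
    [-0.26,0.27,0.02],
    [-0.25,0.29,0.02],
    [-0.22,0.3,0.02],
    [-0.2,0.32,0.02],
    [-0.19,0.33,0.02],
    [-0.18,0.34,0.02],
    [-0.16,0.35,0.02],
    [-0.15,0.36,0.02],
    [-0.13,0.37,0.02],
    [-0.1,0.37,0.02],
  ],
  twist=[
    [0,0,0.028],
    [0,0,0.028],
    [0,0,0.028],
    [0,0,0.028],
    [0,0,0.028],
    [0,0,0.028],
    [0,0,0.028],
    [0,0,0.028],
    [0,0,0.028],
    [0,0,0.028],
    [0,0,0.028],
    [0,0,0.028],
  ],
  jaw=[0,0,0,0,0,0,0,0,0,0,0,0],
)

```text
clock: 1.3
tcp_pos: [0.4132, 0.0753, 0.37]
orientation: [-3.065, -0.69, 0.008]
contact_force: [0.5, 0.2, 1.1]
grip_width: 0.0854
```

```bash
python3 - <<'E'
from h import *
from bench import r
o=r.get_obs();st(o);plan(o,[.4523,-.0503,.33],16.8,step=.048)
E
```

```text
t 1.3 p [0.4132 0.0753 0.37  ] yaw 25.36 z [-4.9e-03 -8.0e-04 -1.0e+00] F [0.5 0.2 1.1] w 0.0854 q [-0.71  0.09  0.41  2.19 -0.05  0.88  0.17]
n 3 
dp [[-0.051, 0.362, 0.111], [-0.033, 0.364, 0.111], [-0.015, 0.365, 0.111]] 
tw [[-0.0002, 0.0008, 0.0238], [-0.0002, 0.0008, 0.0238], [-0.0002, 0.0008, 0.0238]]
```

Request:
apply_moves(
  dp=[
    [-0.05,0.36,0.1],
    [-0.03,0.36,0.1],
    [-0.01,0.36,0.1],
    [0,0,0],
  ],
  twist=[
    [0,0.001,0.024],
    [0,0.001,0.024],
    [0,0.001,0.024],
    [0,0,0],
  ],
  jaw=[0,0,0,0],
)

```text
clock: 1.7
tcp_pos: [0.4527, -0.0599, 0.3334]
orientation: [-3.112, -0.432, -0.007]
contact_force: [-0.2, 0.4, 0.9]
grip_width: 0.0854
```

```bash
python3 - <<'E'
from h import *
from bench import r
o=r.get_obs();st(o)
f=r.grab_frame("wrist");f["o"]=o;pickle.dump(f,open("pics/w1.pkl","wb"));cv2.imwrite("pics/w1.png",cv2.cvtColor(f["color"],cv2.COLOR_RGB2BGR))
print(f["intrinsics"],f["hand_eye"],np.percentile(f["z_map"],[0,10,50,90]))
E
```

```text
t 1.7 p [ 0.4527 -0.0599  0.3334] yaw 15.8 z [ 4.5e-03  7.0e-04 -1.0e+00] F [-0.2  0.4  0.9] w 0.0854 q [-0.47  0.23  0.54  2.16 -0.16  0.79  0.45]
[[297.31863964   0.         253.88586468]
 [  0.         297.31863964 190.76918062]
 [  0.           0.           1.        ]] [[ 9.99999205e-01  1.21899914e-03 -3.22304175e-04 -2.02732469e-04]
 [-1.08345992e-03  9.61483579e-01  2.74860244e-01 -6.93923314e-02]
 [ 6.44944573e-04 -2.74859676e-01  9.61484135e-01  3.01009867e-02]
 [ 0.00000000e+00  0.00000000e+00  0.00000000e+00  1.00000000e+00]] [0.         0.06876893 0.28681427 1.08951349]
```

View pics/w1.png

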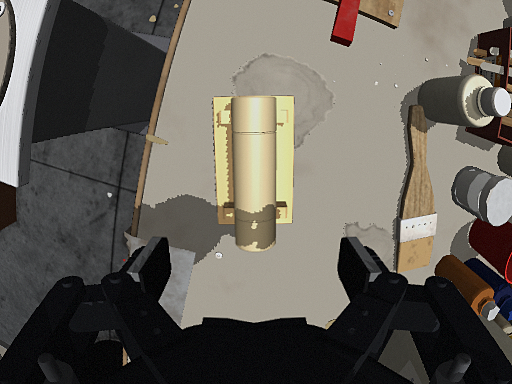

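The wrist view shows the barrel upright from about (253,96) to (256,250), between the open fingers, with the cheeks at rows 118 and 210.

```bash
cat >> h.py <<'E'
def wcloud(f):
    z=f["z_map"];K=f["intrinsics"];v,u=np.indices(z.shape)
    dx=(u-K[0,2])/K[0,0];dy=(v-K[1,2])/K[1,1];th=np.hypot(dx,dy);s=np.where(th<1e-6,1,np.tan(th)/np.maximum(th,1e-9))
    c=np.stack([dx*s*z,dy*s*z,z],-1); c[(z==0)|(th>1.3)]=np.nan
    H=f["hand_eye"];T=c@H[:3,:3].T+H[:3,3]
    return T@Rn.from_rotvec(f["o"]["orientation"]).as_matrix().T+f["o"]["tcp_pos"]
E
python3 - <<'E'
from h import *
f=pickle.load(open("pics/w1.pkl","rb"));X=wcloud(f)
print("table",X[60,330],X[190,330])
m=(abs(X[...,0]-.4523)<.1)&(abs(X[...,1]+.05)<.1)&(X[...,2]>.046)&(X[...,2]<.07)
ii=np.indices(m.shape);m&=(ii[0]<256)&(ii[1]>220)&(ii[1]<290)
b=X[m];q=b[:,:2].mean(0);a=np.linalg.svd(b[:,:2]-q)[2][0];s=(b[:,:2]-q)@a;n=np.array([-a[1],a[0]]);tt=(b[:,:2]-q)@n
mid=(np.percentile(s,.5)+np.percentile(s,99.5))/2;mt=(np.percentile(tt,.5)+np.percentile(tt,99.5))/2
print(len(b),np.degrees(np.arctan2(a[1],a[0])),s.min(),s.max(),tt.min(),tt.max(),"ctr",q+a*mid+n*mt,"topz",np.percentile(b[:,2],[50,95,99]))
st=f["o"]
plan(st,[.4523,-.0503,.33],16.8)
E
```

```text
table [4.95475908e-01 7.85854678e-02 1.21046907e-04] [ 5.37949368e-01 -5.31810741e-02 -3.34773982e-04]
5983 106.60029623587361 -0.07407931177591827 0.06511845404599491 -0.017903255649412975 0.018107112588807196 ctr [ 0.45121712 -0.05016116] topz [0.05462926 0.05715688 0.05770066]
n 1 
dp [[0.019, -0.078, 0.028]] 
tw [[0.0003, -0.0022, -0.0084]]
```

```bash
python3 - <<'E'
from h import *
from bench import r
o=r.get_obs();st(o);plan(o,[.4516,-.0502,.26],16.6)
E
```

```text
t 1.75 p [ 0.4524 -0.0576  0.3335] yaw 15.98 z [ 0.0038  0.002  -1.    ] F [0.  0.6 0.8] w 0.0855 q [-0.47  0.22  0.53  2.16 -0.16  0.79  0.44]
n 2 
dp [[0.004, -0.03, 0.306], [0.005, -0.031, 0.306]] 
tw [[-0.0002, -0.001, -0.0026], [-0.0002, -0.001, -0.0026]]
```

Request:
apply_moves(
  dp=[
    [0,-0.03,0.3],
    [0,-0.03,0.3],
    [0,0,0],
  ],
  twist=[
    [0,-0.001,-0.003],
    [0,-0.001,-0.003],
    [0,0,0],
  ],
  jaw=[0,0,0],
)

```text
clock: 2.05
tcp_pos: [0.4514, -0.0484, 0.2607]
orientation: [-3.105, -0.461, -0.004]
contact_force: [-1.1, 0.9, -0.6]
grip_width: 0.0852
```

```bash
python3 - <<'E'
from h import *
from bench import r
o=r.get_obs();st(o);plan(o,[.4516,-.0502,.191],16.6,step=.03)
E
```

```text
t 2.05 p [ 0.4514 -0.0484  0.2607] yaw 16.88 z [ 0.0024  0.0029 -1.    ] F [-1.1  0.9 -0.6] w 0.0852 q [-0.42  0.36  0.47  2.22 -0.28  0.62  0.55]
n 3 
dp [[-0.002, 0.005, 0.194], [-0.001, 0.005, 0.194], [-0.001, 0.005, 0.194]] 
tw [[-0.0003, -0.0005, 0.0008], [-0.0003, -0.0005, 0.0008], [-0.0003, -0.0005, 0.0008]]
```

Request:
apply_moves(
  dp=[
    [0,0.005,0.2],
    [0,0.005,0.2],
    [0,0.005,0.18],
    [0,0,0],
    [0,0,0],
  ],
  twist=[
    [0,-0.001,0.001],
    [0,-0.001,0.001],
    [0,0,0],
    [0,0,0],
    [0,0,0],
  ],
  jaw=[0,0,0,0,0],
  grip_force=60,
)

```text
clock: 2.55
tcp_pos: [0.4549, -0.0457, 0.1951]
orientation: [-3.102, -0.465, -0.006]
contact_force: [0.1, 0.5, -0.1]
grip_width: 0.0855
```

```bash
python3 - <<'E'
from h import *
from bench import r
o=r.get_obs();st(o);plan(o,[.4516,-.0502,.191],16.6,step=.03)
E
```

```text
t 2.55 p [ 0.4549 -0.0457  0.1951] yaw 17.06 z [ 0.003   0.0059 -1.    ] F [ 0.1  0.5 -0.1] w 0.0855 q [-0.33  0.49  0.36  2.24 -0.39  0.47  0.64]
n 1 
dp [[-0.038, 0.028, 0.034]] 
tw [[-0.0023, -0.0022, 0.0039]]
```

Request:
apply_moves(
  dp=[
    [-0.04,0.03,0.035],
    [0,0,0],
  ],
  twist=[
    [-0.0025,-0.0022,0.004],
    [0,0,0],
  ],
  jaw=[0,0],
)

```text
clock: 2.75
tcp_pos: [0.4522, -0.0503, 0.1932]
orientation: [3.108, 0.454, 0.006]
contact_force: [0.4, -0.1, 0.3]
grip_width: 0.0857
```

```bash
python3 - <<'E'
from h import *
from bench import r
o=r.get_obs();st(o);plan(o,[.4516,-.0502,.191],16.6,step=.03)
E
```

```text
t 2.75 p [ 0.4522 -0.0503  0.1932] yaw 16.61 z [ 0.0037 -0.     -1.    ] F [ 0.4 -0.1  0.3] w 0.0857 q [-0.33  0.49  0.37  2.24 -0.4   0.46  0.65]
n 1 
dp [[-0.004, -0.002, 0.018]] 
tw [[0.0005, -0.0017, 0.0001]]
```

Request:
apply_moves(
  dp=[
    [0,0,0.018],
    [0,0,0],
    [0,0,0],
    [0,0,0],
    [0,0,0],
    [0,0,0],
    [0,0,0],
    [0,0,0],
  ],
  twist=[
    [0,-0.0017,0],
    [0,0,0],
    [0,0,0],
    [0,0,0],
    [0,0,0],
    [0,0,0],
    [0,0,0],
    [0,0,0],
  ],
  jaw=[0,200,200,200,200,200,200,200],
  grip_force=60,
)

```text
clock: 3.55
tcp_pos: [0.4517, -0.0507, 0.1931]
orientation: [3.109, 0.453, 0.001]
contact_force: [0.4, -0.2, 0.6]
grip_width: 0.0385
```

```bash
python3 - <<'E'
from h import *
from bench import r
o=r.get_obs();st(o);plan(o,[.4516,-.0502,.191],16.6,step=.03)
E
```

```text
t 3.55 p [ 0.4517 -0.0507  0.1931] yaw 16.58 z [ 4.e-04 -2.e-04 -1.e+00] F [ 0.4 -0.2  0.6] w 0.0385 q [-0.33  0.5   0.37  2.24 -0.39  0.46  0.65]
n 1 
dp [[0.0, -0.004, 0.017]] 
tw [[0.0001, -0.0002, -0.0001]]
```

Request:
apply_moves(
  dp=[
    [0,0,-0.15],
    [0,0,-0.35],
    [0,0,-0.35],
    [0,0,-0.35],
    [0,0,0],
  ],
  twist=[
    [0,0,0],
    [0,0,0],
    [0,0,0],
    [0,0,0],
    [0,0,0],
  ],
  jaw=[200,200,200,200,200],
)

```text
clock: 4.05
tcp_pos: [0.4512, -0.0508, 0.3398]
orientation: [3.108, 0.451, -0.01]
contact_force: [1.3, -0.1, -1.8]
grip_width: 0.0381
```

```bash
python3 - <<'E'
from h import *
from bench import r
o=r.get_obs();st(o)
y=np.radians(-25.0);og=np.array([.4847,-.3985]);p=og+np.array([np.cos(y),np.sin(y)])*-.09
print(p);plan(o,[*p,.33],65,step=.047)
E
```

```text
t 4.05 p [ 0.4512 -0.0508  0.3398] yaw 16.53 z [-0.0065 -0.0017 -1.    ] F [ 1.3 -0.1 -1.8] w 0.0381 q [-0.53  0.22  0.57  2.16 -0.16  0.81  0.44]
[ 0.4031323  -0.36046436]
n 7 
dp [[-0.16, 0.337, 0.013], [-0.199, 0.315, 0.013], [-0.236, 0.289, 0.013], [-0.269, 0.259, 0.012], [-0.298, 0.224, 0.012], [-0.323, 0.187, 0.012], [-0.343, 0.146, 0.012]] 
tw [[-0.0002, 0.0004, -0.0577], [-0.0002, 0.0004, -0.0577], [-0.0002, 0.0004, -0.0577], [-0.0002, 0.0004, -0.0577], [-0.0002, 0.0004, -0.0577], [-0.0002, 0.0004, -0.0577], [-0.0002, 0.0004, -0.0577]]
```

Request:
apply_moves(
  dp=[
    [-0.16,0.34,0.01],
    [-0.2,0.31,0.01],
    [-0.24,0.29,0.01],
    [-0.27,0.26,0.01],
    [-0.3,0.22,0.01],
    [-0.32,0.19,0.01],
    [-0.34,0.15,0.01],
    [0,0,0],
    [0,0,0],
  ],
  twist=[
    [0,0,-0.058],
    [0,0,-0.058],
    [0,0,-0.058],
    [0,0,-0.058],
    [0,0,-0.058],
    [0,0,-0.058],
    [0,0,-0.058],
    [0,0,0],
    [0,0,0],
  ],
  jaw=[200,200,200,200,200,200,200,200,200],
)

```text
clock: 4.95
tcp_pos: [0.4033, -0.3575, 0.3234]
orientation: [-2.628, -1.704, 0.014]
contact_force: [0.1, 1.3, -2.4]
grip_width: 0.0378
```

```bash
python3 - <<'E'
from h import *
from bench import r
o=r.get_obs();st(o)
f=r.grab_frame("wrist");f["o"]=o;pickle.dump(f,open("pics/w2.pkl","wb"));cv2.imwrite("pics/w2.png",cv2.cvtColor(f["color"],cv2.COLOR_RGB2BGR))
E
```

```text
t 4.95 p [ 0.4033 -0.3575  0.3234] yaw 65.93 z [-0.0126  0.0035 -0.9999] F [ 0.1  1.3 -2.4] w 0.0378 q [ 0.22  0.38  0.49  1.98 -0.23  0.84  1.98]
```

View pics/w2.png

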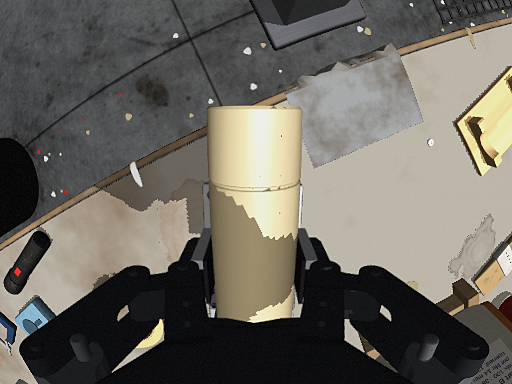

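Request:
apply_moves(
  dp=[
    [0,0,0],
    [0,0,0],
    [0,0,0],
    [0,0,0],
    [0,0,0],
    [0,0,0],
    [0,0,0],
    [0,0,0],
    [0,0,0],
    [0,0,0],
    [0,0,0],
    [0,0,0],
    [0,0,0],
    [0,0,0],
    [0,0,0],
    [0,0,0],
    [0,0,0],
    [0,0,0],
    [0,0,0],
    [0,0,0],
  ],
  twist=[
    [0,0,0.07],
    [0,0,0.07],
    [0,0,0.07],
    [0,0,0.07],
    [0,0,0.07],
    [0,0,0.07],
    [0,0,0.07],
    [0,0,0.07],
    [0,0,0.07],
    [0,0,0.07],
    [0,0,0.07],
    [0,0,0.07],
    [0,0,0.07],
    [0,0,0.07],
    [0,0,0.07],
    [0,0,0.07],
    [0,0,0.07],
    [0,0,0.07],
    [0,0,0.07],
    [0,0,0.07],
  ],
  jaw=[200,200,200,200,200,200,200,200,200,200,200,200,200,200,200,200,200,200,200,200],
)

```text
clock: 7.0
tcp_pos: [0.4157, -0.3194, 0.3113]
orientation: [-1.891, 2.507, 0.056]
contact_force: [-0.6, -0.3, -2.2]
grip_width: 0.0384
```

```bash
python3 - <<'E'
from h import *
from bench import r
o=r.get_obs();st(o)
plan(o,[.4032,-.3605,.35],-115)
E
```

```text
t 7.0 p [ 0.4157 -0.3194  0.3113] yaw -105.95 z [-0.0207  0.0288 -0.9994] F [-0.6 -0.3 -2.2] w 0.0384 q [-0.32  0.72  1.24  2.04 -0.81  1.04 -0.51]
n 2 
dp [[0.175, 0.008, -0.165], [0.177, -0.009, -0.163]] 
tw [[0.007, 0.0047, 0.0378], [0.007, 0.0047, 0.0378]]
```

Request:
apply_moves(
  dp=[
    [0.17,0.01,-0.16],
    [0.17,-0.01,-0.16],
    [0,0,0],
  ],
  twist=[
    [0.007,0.005,0.038],
    [0.007,0.005,0.038],
    [0,0,0],
  ],
  jaw=[200,200,200],
)

```text
clock: 7.3
tcp_pos: [0.4064, -0.3535, 0.3468]
orientation: [1.682, -2.651, -0.007]
contact_force: [0.4, 0.0, -2.0]
grip_width: 0.0382
```

```bash
python3 - <<'E'
from h import *
from bench import r
o=r.get_obs();st(o)
f=r.grab_frame("wrist");f["o"]=o;pickle.dump(f,open("pics/w3.pkl","wb"));cv2.imwrite("pics/w3.png",cv2.cvtColor(f["color"],cv2.COLOR_RGB2BGR))
E
```

```text
t 7.3 p [ 0.4064 -0.3535  0.3468] yaw -115.21 z [-0.004   0.0028 -1.    ] F [ 0.4  0.  -2. ] w 0.0382 q [-0.29  0.72  1.32  1.99 -0.79  1.1  -0.63]
```

View pics/w3.png

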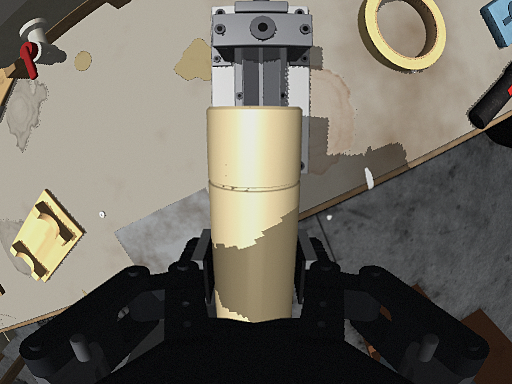

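The jig is straight ahead of the barrel: bridge at rows 12–55, bush at (263,27), rail at columns 235–285. Next I'll measure the jig and barrel in this same view.

```bash
python3 - <<'E'
from h import *
f=pickle.load(open("pics/w3.pkl","rb"));X=wcloud(f);o=f["o"];ii=np.indices(X.shape[:2])
w=(ii[0]<200)&(ii[1]>195)&(ii[1]<335)
b=X[w&(X[...,2]>.0925)&(X[...,2]<.0975)&(ii[0]<60)]
print("bar",len(b),cv2.minAreaRect(b[:,:2].astype(np.float32)*1000),np.median(b[:,2]))
p=X[w&(X[...,2]>.008)&(X[...,2]<.016)];print("plate",len(p),np.median(p[:,2]),cv2.minAreaRect(p[:,:2].astype(np.float32)*1000))
bush=X[27,263];print("bush",bush)
# jig-frame estimate then V profile
yaw=np.radians(-25);ex=np.array([np.cos(yaw),np.sin(yaw)]);ey=np.array([-ex[1],ex[0]])
c=np.array([.4847,-.3985]);d=X[...,:2]-c;jx=d@ex;jy=d@ey
m=w&(X[...,2]>.02)&(X[...,2]<.052)&(abs(jy)<.03)
for a in np.arange(-.04,.026,.008):
    s=m&(jx>a)&(jx<a+.008)
    if s.sum()<20: continue
    y=jy[s];z=X[...,2][s]
    L=(z>.03)
    # fit each flank
    out=[]
    print(round(a,3),s.sum(),"rail y",np.percentile(y[L],[1,99]).round(4),"zmin",z[L].min().round(4),"y at low z",np.median(y[L][np.argsort(z[L])[:15]]).round(4))
# barrel in tool frame
Xt=(X-o["tcp_pos"])@Rn.from_rotvec(o["orientation"]).as_matrix()
mb=(ii[0]>104)&(ii[0]<230)&(ii[1]>205)&(ii[1]<305)&(Xt[...,2]<.165)&(Xt[...,2]>.1)
for lo in np.arange(-.075,-.02,.008):
    s=mb&(Xt[...,1]>lo)&(Xt[...,1]<lo+.008)
    if s.sum()<20: continue
    x=Xt[...,0][s];z=Xt[...,2][s]
    A=np.c_[x,z,np.ones_like(x)];k=np.linalg.lstsq(A,x*x+z*z,rcond=None)[0];print("barrel",lo.round(3),s.sum(),"xc",(k[0]/2).round(4),"zc",(k[1]/2).round(4),"r",np.sqrt(k[2]+k[0]**2/4+k[1]**2/4).round(4),"min z",z.min().round(4))
print("end y",Xt[...,1][mb].min())
E
```

```text
bar 2338 ((520.0147094726562, -414.07275390625), (74.26376342773438, 26.63326644897461), 65.4560775756836) 0.09649053222972273
plate 2621 0.012649899943676435 ((484.3171081542969, -397.6622314453125), (100.38068389892578, 178.61802673339844), 65.36653137207031)
bush [ 0.5200086  -0.4144401   0.10045692]
-0.024 188 rail y [-0.0163  0.0169] zmin 0.03 y at low z -0.0005
-0.016 413 rail y [-0.0154  0.0169] zmin 0.03 y at low z 0.0004
-0.008 424 rail y [-0.0154  0.0168] zmin 0.0301 y at low z 0.0004
0.0 418 rail y [-0.0163  0.0168] zmin 0.03 y at low z 0.0004
0.008 423 rail y [-0.0162  0.0177] zmin 0.03 y at low z 0.0013
0.016 414 rail y [-0.0163  0.0177] zmin 0.03 y at low z 0.0004
0.024 495 rail y [-0.0288  0.029 ] zmin 0.03 y at low z 0.0022
barrel -0.075 935 xc 0.0005 zc 0.1557 r 0.0192 min z 0.1349
barrel -0.067 2035 xc 0.0004 zc 0.1559 r 0.0195 min z 0.1341
barrel -0.059 2008 xc 0.0005 zc 0.156 r 0.0197 min z 0.1344
barrel -0.051 1910 xc 0.0005 zc 0.156 r 0.0195 min z 0.1352
barrel -0.043 1811 xc 0.0004 zc 0.1558 r 0.0193 min z 0.135
barrel -0.035 1705 xc 0.0005 zc 0.1558 r 0.0194 min z 0.1349
barrel -0.027 972 xc 0.0005 zc 0.1562 r 0.0197 min z 0.1353
end y -0.07073122433698249
```

```bash
cat >> h.py <<'E'
JO=np.array([.4841,-.3976]);JY=-24.6
_y=np.radians(JY);EX=np.array([np.cos(_y),np.sin(_y)]);EY=np.array([-EX[1],EX[0]])
def jt(x,y,z): return [*(JO+x*EX+(y+.0005)*EY),z+.156]   # TCP for barrel centre at jig x,y,z
def jst(o):
    p=o["tcp_pos"];d=p[:2]-JO;print("barrel in jig x,y,z mm",np.round([d@EX*1e3,d@EY*1e3-.5,(p[2]-.156)*1e3],2))
    F=o["contact_force"];print("F jig",np.round([F[:2]@EX,F[:2]@EY,F[2]],1))
E
python3 - <<'E'
from h import *
from bench import r
o=r.get_obs();st(o);jst(o)
plan(o,jt(-.065,0,.11),-114.6)
E
```

```text
t 7.35 p [ 0.407  -0.352   0.3453] yaw -115.01 z [-0.0052  0.006  -1.    ] F [ 1.2  0.8 -2.5] w 0.0385 q [-0.29  0.72  1.32  1.99 -0.8   1.1  -0.62]
barrel in jig x,y,z mm [-89.14   8.87 189.34]
F jig [ 0.8  1.3 -2.5]
n 2 
dp [[0.037, -0.103, 0.33], [0.037, -0.102, 0.33]] 
tw [[0.0017, 0.0008, -0.0017], [0.0017, 0.0008, -0.0017]]
```

Request:
apply_moves(
  dp=[
    [0.04,-0.1,0.33],
    [0.04,-0.1,0.33],
    [0,0,0],
  ],
  twist=[
    [0.002,0.001,-0.002],
    [0.002,0.001,-0.002],
    [0,0,0],
  ],
  jaw=[200,200,200],
)

```text
clock: 7.65
tcp_pos: [0.4282, -0.365, 0.2613]
orientation: [-1.71, 2.63, 0.004]
contact_force: [-1.0, 0.5, -2.3]
grip_width: 0.0381
```

```bash
python3 - <<'E'
from h import *
from bench import r
o=r.get_obs();st(o);jst(o)
plan(o,jt(-.065,0,.08),-114.6)
E
```

```text
t 7.65 p [ 0.4282 -0.365   0.2613] yaw -113.93 z [ 0.002   0.0045 -1.    ] F [-1.   0.5 -2.3] w 0.0381 q [-0.18  0.82  1.14  1.99 -0.93  0.98 -0.54]
barrel in jig x,y,z mm [-64.42   5.81 105.3 ]
F jig [-1.1  0.  -2.3]
n 1 
dp [[0.049, 0.005, 0.211]] 
tw [[-0.0, 0.0023, 0.0056]]
```

Joint 3 is easing back toward mid-range. Next I'll correct the lateral offset and yaw.

Request:
apply_moves(
  dp=[
    [0.05,0,0.1],
    [0,0,0],
    [0,0,0],
  ],
  twist=[
    [0,0.002,0.0055],
    [0,0,0],
    [0,0,0],
  ],
  jaw=[200,200,200],
)

```text
clock: 7.95
tcp_pos: [0.426, -0.3683, 0.2485]
orientation: [-1.7, 2.641, 0.005]
contact_force: [-0.0, 0.4, -1.2]
grip_width: 0.0385
```

```bash
python3 - <<'E'
from h import *
from bench import r
o=r.get_obs();st(o);jst(o)
plan(o,jt(-.065,0,.08),-114.6)
E
```

```text
t 7.95 p [ 0.426  -0.3683  0.2485] yaw -114.45 z [-0.0011  0.0032 -1.    ] F [-0.   0.4 -1.2] w 0.0385 q [-0.16  0.84  1.12  2.   -0.95  0.97 -0.53]
barrel in jig x,y,z mm [-65.03   1.99  92.52]
F jig [-0.2  0.3 -1.2]
n 1 
dp [[0.017, -0.0, 0.104]] 
tw [[0.0011, 0.0012, 0.0012]]
```

Request:
apply_moves(
  dp=[
    [0.017,0,0.1],
    [0,0,0],
  ],
  twist=[
    [0.001,0.001,0.0012],
    [0,0,0],
  ],
  jaw=[200,200],
)

```text
clock: 8.15
tcp_pos: [0.4253, -0.37, 0.2372]
orientation: [-1.697, 2.642, -0.003]
contact_force: [0.2, 0.8, -1.2]
grip_width: 0.0387
```

```bash
python3 - <<'E'
from h import *
from bench import r
o=r.get_obs();st(o);jst(o)
plan(o,jt(-.065,0,.07),-114.6)
f=r.grab_frame("wrist");f["o"]=o;pickle.dump(f,open("pics/w4.pkl","wb"));cv2.imwrite("pics/w4.png",cv2.cvtColor(f["color"],cv2.COLOR_RGB2BGR))
E
```

```text
t 8.15 p [ 0.4253 -0.37    0.2372] yaw -114.59 z [ 2.1e-03 -9.0e-04 -1.0e+00] F [ 0.2  0.8 -1.2] w 0.0387 q [-0.15  0.85  1.1   2.   -0.97  0.95 -0.52]
barrel in jig x,y,z mm [-6.498e+01  6.000e-02  8.118e+01]
F jig [-0.1  0.8 -1.2]
n 1 
dp [[0.0, 0.0, 0.093]] 
tw [[-0.0011, 0.0, 0.0001]]
```

View pics/w4.png

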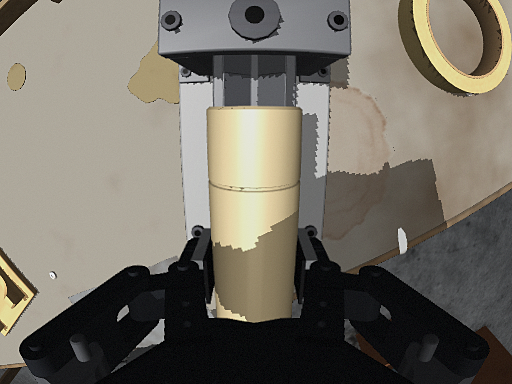

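The barrel (columns 208–301) lines up with the bush at (254,15). I'll re-measure the jig from this closer view.

```bash
python3 - <<'E'
from h import *
f=pickle.load(open("pics/w4.pkl","rb"));X=wcloud(f);o=f["o"];ii=np.indices(X.shape[:2])
d=X[...,:2]-JO;jx=d@EX;jy=d@EY;Z=X[...,2]
w=(ii[0]<230)&(ii[1]>150)&(ii[1]<360)
b=w&(Z>.093)&(Z<.0975)&(ii[0]<60)&(abs(jy)<.05)
print("bar z",np.median(Z[b]),"y",np.percentile(jy[b],[.5,99.5])*1e3,"x",np.percentile(jx[b],[.5,99.5])*1e3)
p=w&(Z>.008)&(Z<.016)&(abs(jy)<.06)
for a in (-.06,-.04,-.02,0.,.01):
    s=p&(jx>a)&(jx<a+.012); print("plate",a,np.percentile(jy[s],[.5,99.5])*1e3,np.median(Z[s]))
for a in (.0,.006,.012,.018):
    s=w&(jx>a)&(jx<a+.006)&(Z>.03)&(Z<.055)&(abs(jy)<.02)
    print("rail",a,np.percentile(jy[s],[1,99])*1e3)
    y=jy[s];z=Z[s]
    for sg in(1,-1):
        k=(sg*y>.004)&(sg*y<.013);c=np.polyfit(y[k],z[k],1);print("   flank",sg,c)
# barrel relative
m=(ii[0]>104)&(ii[0]<230)&(ii[1]>205)&(ii[1]<305)
Xt=(X-o["tcp_pos"])@Rn.from_rotvec(o["orientation"]).as_matrix()
mb=m&(Xt[...,2]<.165)&(Xt[...,2]>.1)
x=Xt[...,0][mb];z=Xt[...,2][mb];A=np.c_[x,z,np.ones_like(x)];k=np.linalg.lstsq(A,x*x+z*z,rcond=None)[0];print("barrel xc,zc",k[:2]/2,"end",Xt[...,1][mb].min())
E
```

```text
bar z 0.09653124917776564 y [-36.29627156  36.65986746] x [26.60006692 49.09251631]
plate -0.06 [-49.52423152  49.41946039] 0.012675229558611362
plate -0.04 [-49.55374298  49.64119977] 0.012764180802119801
plate -0.02 [-49.47955385  49.39675685] 0.012677390215535711
plate 0.0 [-49.44286508  49.67267194] 0.012685443883501776
plate 0.01 [-49.32238072  49.63470779] 0.012685681506086247Traceback (most recent call last):
  File "<stdin>", line 12, in <module>
    return _quantile_unchecked(
        a, q, axis, out, overwrite_input, method, keepdims, weights)
    return _ureduce(a,
                    func=_quantile_ureduce_func,
    ...<5 lines>...
                    overwrite_input=overwrite_input,
                    method=method)
    r = func(a, **kwargs)
    result = _quantile(arr,
                       quantiles=q,
    ...<2 lines>...
                       out=out,
                       weights=wgt)
    slices_having_nans = np.isnan(arr[-1, ...])
                                  ~~~^^^^^^^^^
IndexError: index -1 is out of bounds for axis 0 with size 0
```

Request:
apply_moves(
  dp=[
    [0,0,0.08],
    [0,0,0.04],
    [0,0,0],
  ],
  twist=[
    [-0.001,0,0],
    [0,0,0],
    [0,0,0],
  ],
  jaw=[200,200,200],
)

```text
clock: 8.5
tcp_pos: [0.4256, -0.3706, 0.223]
orientation: [-1.697, 2.643, -0.003]
contact_force: [-0.4, -0.1, -2.5]
grip_width: 0.0383
```

```bash
python3 - <<'E'
from h import *
from bench import r
o=r.get_obs();st(o);jst(o)
plan(o,jt(-.065,0,.0625),-114.6)
E
```

```text
t 8.5 p [ 0.4256 -0.3706  0.223 ] yaw -114.59 z [ 0.0019 -0.0013 -1.    ] F [-0.4 -0.1 -2.5] w 0.0383 q [-0.13  0.86  1.08  2.01 -1.    0.93 -0.5 ]
barrel in jig x,y,z mm [-64.41  -0.3   67.  ]
F jig [-0.4 -0.2 -2.5]
n 1 
dp [[-0.003, 0.005, 0.037]] 
tw [[-0.0011, -0.0002, 0.0001]]
```

Request:
apply_moves(
  dp=[
    [-0.003,0,0.035],
    [0,0,0],
  ],
  twist=[
    [-0.001,0,0],
    [0,0,0],
  ],
  jaw=[200,200],
)

```text
clock: 8.7
tcp_pos: [0.4258, -0.3703, 0.2183]
orientation: [1.697, -2.643, -0.0]
contact_force: [0.9, 0.1, -1.7]
grip_width: 0.0385
```

```bash
python3 - <<'E'
from h import *
from bench import r
o=r.get_obs();st(o);jst(o)
plan(o,jt(-.035,0,.0625),-114.6,step=.01)
E
```

```text
t 8.7 p [ 0.4258 -0.3703  0.2183] yaw -114.6 z [-3.e-04 -2.e-04 -1.e+00] F [ 0.9  0.1 -1.7] w 0.0385 q [-0.13  0.87  1.07  2.01 -1.    0.92 -0.5 ]
barrel in jig x,y,z mm [-6.440e+01  5.000e-02  6.234e+01]
F jig [ 0.8  0.5 -1.7]
n 3 
dp [[0.0, -0.082, -0.0], [0.0, -0.082, -0.0], [0.0, -0.082, -0.0]] 
tw [[0.0, -0.0001, 0.0], [0.0, -0.0001, 0.0], [0.0, -0.0001, 0.0]]
```

Nicely aligned, about 2 mm above the seat. I'll feed it in slowly.

Request:
apply_moves(
  dp=[
    [0,-0.06,0],
    [0,-0.06,0],
    [0,-0.06,0],
    [0,-0.06,0],
    [0,0,0],
  ],
  twist=[
    [0,0,0],
    [0,0,0],
    [0,0,0],
    [0,0,0],
    [0,0,0],
  ],
  jaw=[200,200,200,200,200],
)

```text
clock: 9.2
tcp_pos: [0.4553, -0.3836, 0.2187]
orientation: [-1.699, 2.643, -0.002]
contact_force: [0.0, 0.3, -2.0]
grip_width: 0.0387
```

```bash
python3 - <<'E'
from h import *
from bench import r
o=r.get_obs();st(o);jst(o)
plan(o,jt(-.02,0,.062),-114.6,step=.01)
E
```

```text
t 9.2 p [ 0.4553 -0.3836  0.2187] yaw -114.54 z [ 8.0e-04 -1.2e-03 -1.0e+00] F [ 0.   0.3 -2. ] w 0.0387 q [-0.11  0.9   1.06  1.93 -1.    0.96 -0.54]
barrel in jig x,y,z mm [-32.03   0.21  62.74]
F jig [-0.1  0.3 -2. ]
n 2 
dp [[0.001, -0.05, 0.003], [0.001, -0.05, 0.003]] 
tw [[-0.0003, -0.0002, 0.0003], [-0.0003, -0.0002, 0.0003]]
```

Request:
apply_moves(
  dp=[
    [0,-0.05,0.005],
    [0,-0.05,0.003],
    [0,-0.03,0],
    [0,0,0],
  ],
  twist=[
    [0,0,0],
    [0,0,0],
    [0,0,0],
    [0,0,0],
  ],
  jaw=[200,200,200,200],
)

```text
clock: 9.6
tcp_pos: [0.4708, -0.3907, 0.2176]
orientation: [1.699, -2.642, 0.002]
contact_force: [-1.1, -0.4, -1.6]
grip_width: 0.038
```

```bash
python3 - <<'E'
from h import *
from bench import r
o=r.get_obs();st(o);jst(o)
plan(o,jt(-.01,0,.0615),-114.6,step=.01)
E
```

```text
t 9.6 p [ 0.4708 -0.3907  0.2176] yaw -114.53 z [ 5.0e-04 -1.2e-03 -1.0e+00] F [-1.1 -0.4 -1.6] w 0.038 q [-0.1   0.92  1.06  1.89 -1.    0.97 -0.57]
barrel in jig x,y,z mm [-14.98   0.21  61.6 ]
F jig [-0.9 -0.8 -1.6]
n 1 
dp [[0.002, -0.041, 0.001]] 
tw [[-0.0005, -0.0004, 0.0006]]
```

Request:
apply_moves(
  dp=[
    [0.002,-0.015,0],
    [0,-0.012,0],
    [0,0,0],
  ],
  twist=[
    [0,0,0],
    [0,0,0],
    [0,0,0],
  ],
  jaw=[200,200,200],
)

```text
clock: 9.9
tcp_pos: [0.4735, -0.3923, 0.2175]
orientation: [1.698, -2.643, 0.001]
contact_force: [0.8, 1.0, -1.4]
grip_width: 0.0384
```

```bash
python3 - <<'E'
from h import *
from bench import r
o=r.get_obs();st(o);jst(o)
E
```

```text
t 9.9 p [ 0.4735 -0.3923  0.2175] yaw -114.56 z [ 1.e-04 -8.e-04 -1.e+00] F [ 0.8  1.  -1.4] w 0.0384 q [-0.1   0.93  1.06  1.88 -1.    0.98 -0.57]
barrel in jig x,y,z mm [-11.85  -0.13  61.53]
F jig [ 0.3  1.2 -1.4]
```

Request:
apply_moves(
  dp=[
    [0,-0.009,0],
    [0,-0.009,0],
  ],
  twist=[
    [0,0,0],
    [0,0,0],
  ],
  jaw=[200,200],
)

```text
clock: 10.1
tcp_pos: [0.4747, -0.393, 0.2175]
orientation: [1.697, -2.643, -0.002]
contact_force: [-4.3, 2.5, 1.9]
grip_width: 0.0383
```

```bash
python3 - <<'E'
from h import *
from bench import r
o=r.get_obs();st(o);jst(o)
E
```

```text
t 10.1 p [ 0.4747 -0.393   0.2175] yaw -114.59 z [-1.3e-03  6.0e-04 -1.0e+00] F [-4.3  2.5  1.9] w 0.0383 q [-0.1   0.93  1.06  1.88 -0.99  0.98 -0.57]
barrel in jig x,y,z mm [-10.47  -0.26  61.47]
F jig [-4.9  0.4  1.9]
```

The end is on the stop (−4.9 N along the feed, at the expected x). Now I'll lower it into the V with a slight forward bias.

Request:
apply_moves(
  dp=[
    [0,-0.002,0.008],
    [0,-0.003,0.008],
  ],
  twist=[
    [0,0,0],
    [0,0,0],
  ],
  jaw=[200,200],
)

```text
clock: 10.3
tcp_pos: [0.4746, -0.3933, 0.2173]
orientation: [-1.696, 2.644, 0.004]
contact_force: [-3.4, 6.1, 11.7]
grip_width: 0.0384
```

```bash
python3 - <<'E'
from h import *
from bench import r
o=r.get_obs();st(o);jst(o);print(o["moment"])
E
```

```text
t 10.3 p [ 0.4746 -0.3933  0.2173] yaw -114.63 z [-9.0e-04  2.7e-03 -1.0e+00] F [-3.4  6.1 11.7] w 0.0384 q [-0.1   0.93  1.06  1.88 -1.    0.98 -0.57]
barrel in jig x,y,z mm [-10.42  -0.57  61.28]
F jig [-5.6  4.2 11.7]
[1.02575161 0.73422661 0.00226765]
```

Fy of +4 N with y = −0.6 mm means it bears on the right flank first. I'll shift it about 0.6 mm toward +y and press again.

Request:
apply_moves(
  dp=[
    [-0.006,-0.001,0],
    [-0.003,-0.002,0.006],
  ],
  twist=[
    [0,0,0],
    [0,0,0],
  ],
  jaw=[200,200],
)

```text
clock: 10.5
tcp_pos: [0.4748, -0.3929, 0.2171]
orientation: [-1.695, 2.645, 0.004]
contact_force: [-3.1, 1.3, 4.6]
grip_width: 0.0381
```

```bash
python3 - <<'E'
from h import *
from bench import r
o=r.get_obs();st(o);jst(o);print(o["moment"])
E
```

```text
t 10.5 p [ 0.4748 -0.3929  0.2171] yaw -114.68 z [-0.001  0.002 -1.   ] F [-3.1  1.3  4.6] w 0.0381 q [-0.1   0.93  1.06  1.88 -1.    0.98 -0.57]
barrel in jig x,y,z mm [-10.45  -0.1   61.14]
F jig [-3.4 -0.1  4.6]
[0.27887216 0.63352091 0.12245542]
```

Request:
apply_moves(
  dp=[
    [0,-0.002,0.008],
    [0,-0.002,0.009],
  ],
  twist=[
    [0,0,0],
    [0,0,0],
  ],
  jaw=[200,200],
)

```text
clock: 10.7
tcp_pos: [0.4747, -0.3933, 0.217]
orientation: [-1.695, 2.644, 0.006]
contact_force: [-3.6, 6.3, 14.8]
grip_width: 0.0386
```

```bash
python3 - <<'E'
from h import *
from bench import r
o=r.get_obs();st(o);jst(o);print(o["moment"]@np.array([EX[0],EX[1],0]),o["moment"]@np.array([EY[0],EY[1],0]))
E
```

```text
t 10.7 p [ 0.4747 -0.3933  0.217 ] yaw -114.68 z [-6.0e-04  3.8e-03 -1.0e+00] F [-3.6  6.3 14.8] w 0.0386 q [-0.1   0.93  1.06  1.88 -1.    0.98 -0.57]
barrel in jig x,y,z mm [-10.39  -0.49  61.01]
F jig [-5.9  4.2 14.8]
0.719287901546423 1.3279330036371204
```

```bash
cat >> h.py <<'E'
def bst(o):
    R=Rn.from_rotvec(o["orientation"]).as_matrix();p=o["tcp_pos"]+R@np.array([.0005,0,.1566]);d=p[:2]-JO
    F=o["contact_force"]
    print("t",round(float(o["clock"]),2),"barrel jig mm",np.round([d@EX*1e3,d@EY*1e3,p[2]*1e3],2),"tilt(x,y) mrad",np.round([R[:2,2]@EX*1e3,R[:2,2]@EY*1e3],1),"F",np.round([F[:2]@EX,F[:2]@EY,F[2]],1),"w",round(float(o["grip_width"]),4))
E
python3 - <<'E'
from h import *
from bench import r
bst(r.get_obs())
E
```

```text
t 10.7 barrel jig mm [-1.072e+01  1.000e-02  6.041e+01] tilt(x,y) mrad [-2.1  3.2] F [-5.9  4.2 14.8] w 0.0386
```

Request:
apply_moves(
  dp=[
    [-0.004,-0.002,0.004],
    [-0.003,-0.002,0.008],
  ],
  twist=[
    [0,0.0017,0],
    [0,0.0008,0],
  ],
  jaw=[200,200],
)

```text
clock: 10.9
tcp_pos: [0.4749, -0.3928, 0.217]
orientation: [1.694, -2.644, -0.003]
contact_force: [-4.6, 4.3, 13.1]
grip_width: 0.0383
```

```bash
python3 - <<'E'
from h import *
from bench import r
bst(r.get_obs())
E
```

```text
t 10.9 barrel jig mm [-1.073e+01  3.000e-02  6.042e+01] tilt(x,y) mrad [-2.5 -0.3] F [-6.   2.  13.1] w 0.0383
```

Request:
apply_moves(
  dp=[
    [-0.002,0,0.008],
    [-0.002,-0.001,0.009],
  ],
  twist=[
    [0.0015,0,0],
    [0.0008,0,0],
  ],
  jaw=[200,200],
)

```text
clock: 11.1
tcp_pos: [0.4743, -0.3927, 0.217]
orientation: [-1.694, 2.644, -0.001]
contact_force: [-4.4, 4.9, 12.8]
grip_width: 0.0385
```

```bash
python3 - <<'E'
from h import *
from bench import r
bst(r.get_obs());f=r.grab_frame("scene");bst(r.get_obs())
g=r.grab_frame("wrist");cv2.imwrite("pics/w5.png",cv2.cvtColor(g["color"],cv2.COLOR_RGB2BGR))
bst(r.get_obs())
im=f["color"][170:300,200:360];cv2.imwrite("pics/s5.png",cv2.cvtColor(cv2.resize(im,None,fx=4,fy=4,interpolation=cv2.INTER_CUBIC),cv2.COLOR_RGB2BGR))
E
```

```text
t 11.1 barrel jig mm [-1.070e+01  4.000e-02  6.043e+01] tilt(x,y) mrad [1.7 0.9] F [-6.   2.6 12.8] w 0.0385
t 11.15 barrel jig mm [-1.073e+01  5.000e-02  6.042e+01] tilt(x,y) mrad [1.7 1. ] F [-5.5  3.  11.6] w 0.0381
t 11.2 barrel jig mm [-1.072e+01  1.000e-02  6.042e+01] tilt(x,y) mrad [1.7 0.9] F [-5.5  2.7 12.3] w 0.0384
```

View pics/s5.png

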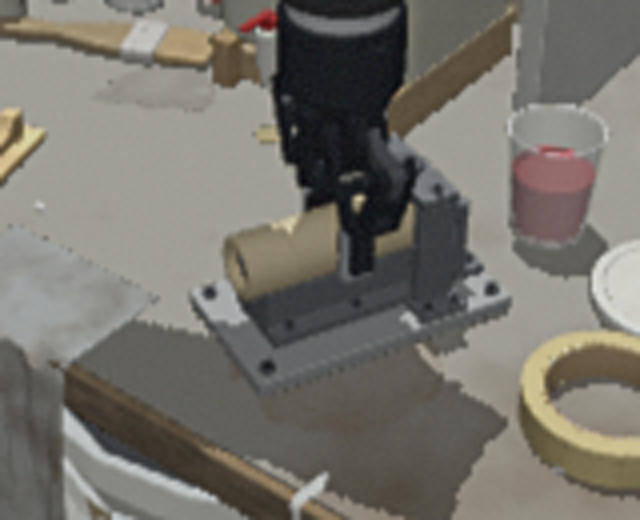

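View pics/w5.png

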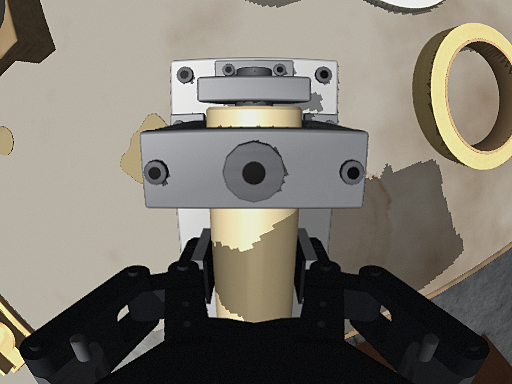

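Barrel seated under the bridge (bush at (254,173)), leading end at row ~105 just before the stop plate at row 90. The scene view shows it lying level in the V. One last press to bring it to about 15 N, with the lateral load nearer zero.

Request:
apply_moves(
  dp=[
    [-0.005,-0.001,0.01],
    [-0.005,-0.001,0.0105],
    [-0.005,-0.001,0.0105],
  ],
  twist=[
    [-0.0005,0.0005,0],
    [-0.0008,0.0005,0],
    [0,0.0003,0],
  ],
  jaw=[200,200,200],
)

```text
clock: 11.5
tcp_pos: [0.4746, -0.3924, 0.217]
orientation: [1.694, -2.645, 0.002]
contact_force: [-4.5, 4.4, 12.6]
grip_width: 0.0382
```

```bash
python3 - <<'E'
from h import *
from bench import r
bst(r.get_obs())
for i in range(3): r.grab_frame("top");bst(r.get_obs())
E
```

```text
t 11.5 barrel jig mm [-10.72   0.07  60.44] tilt(x,y) mrad [ 0.8 -1.1] F [-5.9  2.1 12.6] w 0.0382
t 11.55 barrel jig mm [-1.072e+01  2.000e-02  6.044e+01] tilt(x,y) mrad [ 0.9 -1.2] F [-5.   1.7 12.2] w 0.0386
t 11.6 barrel jig mm [-1.072e+01  4.000e-02  6.044e+01] tilt(x,y) mrad [ 0.9 -1.1] F [-5.4  1.1 11.4] w 0.0384
t 11.65 barrel jig mm [-1.067e+01  5.000e-02  6.046e+01] tilt(x,y) mrad [ 1.  -1.1] F [-4.9  1.5 12.1] w 0.0384
```

Request:
apply_moves(
  dp=[
    [-0.002,-0.001,0.014],
    [-0.002,-0.001,0.014],
  ],
  twist=[
    [0,0,0],
    [0,0,0],
  ],
  jaw=[200,200],
)

```text
clock: 11.85
tcp_pos: [0.4743, -0.3927, 0.217]
orientation: [-1.694, 2.644, -0.001]
contact_force: [-4.5, 6.4, 16.8]
grip_width: 0.038
```

```bash
python3 - <<'E'
from h import *
from bench import r
bst(r.get_obs())
for i in range(4): r.grab_frame("top");bst(r.get_obs())
E
```

```text
t 11.85 barrel jig mm [-1.069e+01  4.000e-02  6.040e+01] tilt(x,y) mrad [1.6 1. ] F [-6.7  4.  16.8] w 0.038
t 11.9 barrel jig mm [-1.069e+01  3.000e-02  6.040e+01] tilt(x,y) mrad [1.7 1.1] F [-7.1  4.3 17.3] w 0.0385
t 11.95 barrel jig mm [-1.072e+01  5.000e-02  6.036e+01] tilt(x,y) mrad [1.6 1. ] F [-6.9  3.2 17.5] w 0.0383
t 12.0 barrel jig mm [-1.070e+01  2.000e-02  6.038e+01] tilt(x,y) mrad [1.6 0.9] F [-6.3  3.9 17.1] w 0.0384
t 12.05 barrel jig mm [-1.071e+01  2.000e-02  6.040e+01] tilt(x,y) mrad [1.6 0.9] F [-7.   3.4 17.1] w 0.0385
```

Request:
apply_moves(
  dp=[
    [-0.006,-0.001,0.013],
    [-0.006,-0.001,0.013],
  ],
  twist=[
    [-0.0005,0.0003,0],
    [-0.0003,0.0003,0],
  ],
  jaw=[200,200],
)

```text
clock: 12.25
tcp_pos: [0.4744, -0.3926, 0.217]
orientation: [-1.694, 2.645, -0.002]
contact_force: [-4.9, 4.6, 13.2]
grip_width: 0.0384
```

```bash
python3 - <<'E'
from h import *
from bench import r
bst(r.get_obs())
for i in range(6):
    f=r.grab_frame("top")
    if i%2: bst(r.get_obs())
cv2.imwrite("pics/top9.png",cv2.cvtColor(f["color"],cv2.COLOR_RGB2BGR))
E
```

```text
t 12.25 barrel jig mm [-1.071e+01  1.000e-02  6.041e+01] tilt(x,y) mrad [ 1.5 -0.2] F [-6.4  2.1 13.2] w 0.0384
t 12.35 barrel jig mm [-1.072e+01  2.000e-02  6.040e+01] tilt(x,y) mrad [ 1.5 -0.1] F [-5.   1.7 14.5] w 0.0383
t 12.45 barrel jig mm [-1.069e+01  3.000e-02  6.042e+01] tilt(x,y) mrad [ 1.5 -0.1] F [-5.2  2.5 14.3] w 0.0387
t 12.55 barrel jig mm [-1.073e+01  4.000e-02  6.040e+01] tilt(x,y) mrad [ 1.5 -0. ] F [-5.9  1.6 13.7] w 0.0383
```

View pics/top9.png

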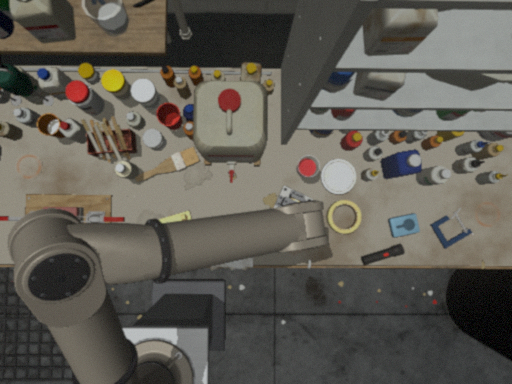

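Bystanders are where they were (tape (345,217), cup (308,167)). The push is steady, so I'm handing in.

```bash
python3 - <<'E'
from h import *
from bench import r
print(r.hand_in()); bst(r.get_obs())
E
```

```text
the job is handed in; nothing more can be done
None
the job is handed in; nothing more can be done
```

The barrel is in the jig with its end against the stop, and the arm is still gripping it and pressing it down into the V. I handed in at about 12.6 s on the robot's clock. I lifted it from the cradle and turned the gripper half round so the wrist camera could see the jig. Then I fed it under the bridge about 2 mm above its seat, touched the stop at about 5 N and pressed down.

**Last readings before handing in:**

| Check | Reading |
|---|---|
| Down-push | 13–14.5 N, plus about 1.6 N barrel weight (asked: some 15 N) |
| Push against the stop | about 5–6 N |
| Sideways force | about 2 N, so the flanks are loaded slightly unevenly, but both should be bearing |
| Barrel centre in the jig frame (mm) | x = -10.7, y = 0.0, z = 60.4 (seat is -10, 0, 60) |
| Tilt | under 2 mrad |

- **Position:** the 0.4–0.7 mm differences in x and z are within the 2 mm calibration. The position did not change as I varied the push, so I take the barrel as seated.
- **Flank contact:** on the first press it bore on the right flank only. I shifted and levelled it until the sideways force was small.
- **Bystanders:** the last top picture shows the tape roll and the cup where they were. I never picked out the small bottle in the pictures, so I did not check it separately.

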